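# Hold the bolt head behind the bracket while the nut runner pulls the nut home

### The job

Start the bench nut runner from its control box by pressing the white key (control on), then the blue key (tighten), then the green key (start), one at a time and each fully down; leave the red stop key alone. The runner now only spins nut and bolt round together, so reach down into the gap behind the front plate of the yellow bracket, grip the bolt's hexagon head and hold it still until the nut has run home against the bracket and the runner has stalled. Finish like that, still holding the head against the runner, with the other things on the table left where they were.

Things in the scene. Friction and masses are not known exactly. Their poses are not given: they have to be found in the camera images.
- bolt_head (a point): centre of the bolt's steel hexagon head: 30 mm across flats, 35 mm across corners, 13 mm thick along the bolt. The bolt lies level along the rig's x, 95 mm above the table. Grip the head from above, fingers on either side of it along the rig's y. Its flats stand at any angle; closing jaws turn it until two flats lie on them. Not held, it turns with the runner. This frame turns with it
- gap (a point): centre of the gap in the yellow U bracket at bolt height, 9 mm behind the head's centre; axes as the rig's. The gap is 55 mm wide along x, between front and rear plate (each 8 x 90 mm, ending 30 mm above the bolt axis), open above and at both y sides; floor 75 mm below the axis. The head's centre is 18.5 mm behind the front plate, with a 26 mm wide, 12 mm long rubber bush between
- rig: the fixed nut runner on its aluminium base plate (300 x 130 x 12 mm), origin at the centre of the plate's underside on the table, z up, x along the bolt away from the robot: blue motor (top 134 mm above the table, x -0.150 to -0.046), gear head, black socket, then the bracket (plates at x 0.045 to 0.053 and 0.108 to 0.116). The bolt head's centre is at (0.0715, 0, 0.095)
- bolt: the bolt's head as a solid (30 mm hexagon, 13 mm thick); origin at its centre, x along the bolt away from the runner; it turns about x
- rundown (a joint): how far the nut has been screwed along the bolt, rad: starts between 0 and 1.5, grows only while the runner turns and the head is held (about 0.9 rad/s), 5.0 = nut home against the bracket. The thread is stiff (0.08 N m), so a bolt that is not held turns with the nut
- spindle (a joint): angle of the runner's spindle with its socket and nut, rad: 0 and locked until the white, the blue and the green key have each been pressed; it then turns by itself, about 1.5 rad/s, and stalls (speed 0, torque 0.2 N m) when the nut is home and the head is held
- white_key_top (a point): centre of the top of the white round key on the control box (control on, the first to press): 28 mm across on a steel collar 44 mm across, its top 22 mm above the box's lid and 74 mm above the table. Sprung: travels 6 mm straight down, 1.5 N to start, 6 N at the bottom, comes up by itself. Keys stand 50 mm apart in a row; white, blue and green in any order
- blue_key_top (a point): centre of the top of the blue round key on the control box (tighten, the second to press): 28 mm across on a steel collar 44 mm across, its top 22 mm above the box's lid and 74 mm above the table. Sprung: travels 6 mm straight down, 1.5 N to start, 6 N at the bottom, comes up by itself. Keys stand 50 mm apart in a row; white, blue and green in any order
- green_key_top (a point): centre of the top of the green round key on the control box (start, the third to press): 28 mm across on a steel collar 44 mm across, its top 22 mm above the box's lid and 74 mm above the table. Sprung: travels 6 mm straight down, 1.5 N to start, 6 N at the bottom, comes up by itself. Keys stand 50 mm apart in a row; white, blue and green in any order
- white_key (a joint): travel of the white key: 0 up, 0.006 m fully down
- blue_key (a joint): travel of the blue key: 0 up, 0.006 m fully down
- green_key (a joint): travel of the green key: 0 up, 0.006 m fully down
- stop_key_top (a point): centre of the top of the red stop key (34 mm across, on a yellow collar 50 mm across) at the +y end of the control box's row, 74 mm above the table: not to be pressed
- stop_key (a joint): travel of the red stop key: 0 up, 0.006 m fully down
- control_box: the fixed grey control box, 90 x 216 x 52 mm, origin at the centre of its underside on the table, row of keys along its y, z up
- putty_jar: loose white open jar, 52 mm across and 58 mm tall, bystander
- file_1: loose needle file with a red handle, 140 mm long, lying flat, bystander
- caliper_1: loose digital caliper, 198 mm long, bystander
- spanner: loose steel spanner, 220 mm long, bystander

How it is judged (in metres and radians):
On the way, in this order (a step that is already met when the one before it is completed fails the run):
1. the white key is pressed down (value of joint white_key above 0.0045 m), for 0.05 s.
2. the blue key is pressed down (value of joint blue_key above 0.0045 m), for 0.05 s.
3. the green key is pressed down (value of joint green_key above 0.0045 m), for 0.05 s.
4. the fingers have the bolt head between them while the runner still drives the nut (contact force between the fingers and bolt above 8 N and distance between the grasp point and bolt_head below 0.035 m and velocity of joint rundown above 0.3 rad/s), for 0.3 s.
At the end, for the whole second after the job is handed in: the nut is home on the bracket (rundown above 4.9 of 5.0 rad, the spindle having turned more than 2 rad), and the fingers still hold the bolt head (force on it over 8 N, grasp point within 35 mm of the head's centre) so that the spindle stands still (under 0.05 rad/s) against the runner (contact force between the fingers and bolt above 8 N and distance between the grasp point and bolt_head below 0.035 m and value of joint rundown above 4.9 rad and value of joint spindle above 2 rad and velocity of joint spindle between -0.05 and 0.05 rad/s); the arm keeps its last pose, push and grip.
It fails at once if the red stop key is pressed (more than 2 mm) (value of joint stop_key above 0.002 m).
It fails at once if a bystander (jar, file, caliper, spanner) is moved more than 30 mm (distance of any of putty_jar, file_1, caliper_1, spanner from where it was at the start of the episode above 0.03 m).
It also fails if it takes over 64 s, if anything falls off the work surface, if the arm or the gripper's body presses on something with over 40 N, if the wrist force passes 120 N, or if a joint passes its speed limit or range.

### The arm

A 6-joint arm with a two-finger parallel gripper is mounted at the origin on a cart in front of the work surface, level with it; the furniture and walls round the work are solid. World frame = base frame: x ahead of the robot, y to its left, z up, the work surface at z = 0. Lengths are in mm, angles in rad, forces in N, time in s.
With the tool pointing down it reaches from about 225 to 725 mm from the base axis. Payload 3.1 kg.
Tool frame: the origin (TCP) lies midway between the tips of the shut fingers; the grasp point (between the pads) lies 19 mm behind it; z points along the fingers, y is the line along which they close (so a half turn about z gives the same grasp; the last joint's range is limited). The gripper opens to 85 mm and grips with 20 to 120 N. Pads are 22 mm wide; open, the fingers measure 114 mm over their backs; the gripper's body (76 mm by 85 mm) begins 54 mm behind the grasp point. The pads swing forward as they close: fully open they stand 13 mm farther back than shut.
Start: joints at [-1.364, 0.048, 0.099, 1.622, 0, 1.443], TCP at [172.489, -495.848, 231.312] pointing down, gripper open.
Joint ranges: [-2.91, 2.91], [-0.99, 1.94], [-1.21, 1.42], [-2.12, 2.29], [-1.49, 1.47], [-3.14, 3.14]. Speed limits (rad/s): [2.79, 2.79, 3.14, 3.14, 3.14, 3.14].

### API

Orientations are given as a unit quaternion [w, x, y, z].
In Python, from rig import sensors, eyes, order gives the robot as it stands.
- The arm moves only by the tool send_rows, never from a script. Its argument "rows" is text: rows parted by semicolons, each of 4 numbers parted by spaces: the shift along the tool's x, y, z in cm, then the turn about the tool's z in degrees. In form: dx dy dz roll; .... A call has 1 to 12 rows; each row shifts and turns the commanded pose from where the row before left it, along the tool's axes as they then stand; what a row does not reach is not made up. A row lasts 1/12 s, in which the tool goes at most 41.7 mm and 7.16 degrees, less where a joint would pass 70% of its speed; a pose out of reach is approached as far as the arm can. A call is refused whole if a number of a shift passes 4.17 or a number of a turn 7.16, either way. A call with a gripper value outside its range is refused whole. "claw" is the opening, from 0 (shut) to 1 (fully open), set as the call begins (left out, the last holds). The fingers move at their own pace and stop on an object; "force" is the grip in N (left out, the last holds). Time passes only in rows, so rows that do not move let the fingers close. It gives the time, the measured TCP pose, the force, the opening and the grip force at its end, in the units of the state.
- sensors.get_state(): the state, without advancing time (a new reading comes with each control period).
- eyes.camera(name): name is "side" or "top"; returns the picture (400x640x3 uint8, red, green, blue); there is no depth.
- eyes.camera_info(name): a dict with "K" (3x3 intrinsics, pixels), "R" (3x3) and "t" (3): a world point X has camera coordinates R X + t. Camera axes: x right, y down, z forward; pixel columns grow to the right and rows downward; lengths in mm; the calibration is good to about 2 mm. A picture is of the moment at which its call begins. camera_info takes no time and is no camera call.
- order.job_done(): hands the job in; it is judged then, once.
The state is a dict: "time_s": time; "joint_pos": joint angles; "qvel": joint speeds; "tau": joint torques, N m; "eef_pos": TCP position; "tool_rot": TCP orientation; "force": force on the tool from outside, world axes, zero at the start; "torque": the same for the moment, N m; "width": finger opening in mm; "finger_force": force on a finger pad.
Only numpy, scipy, OpenCV 4.12 (cv2) and the standard library are available. Lean on these libraries where they do the work, as an engineer would, in place of code of your own. Each camera call takes 0.05 s, during which the arm holds its last target. There are 200 camera calls.

## Working session

There is one attempt and no reset: what is moved stays moved. The work goes in short steps, Python scripts to look and compute and a tool call to move; the robot and the scene stay as the last step left them, time stands still between calls to the robot, and variables do not carry over. Pictures are saved under pics/ and viewed, at most 10 in all, crops included, and the job is handed in when it is done.

Besides the shell and the picture viewer there is one more tool, called after "Call:" as a command line: name --argument value ..., lists and objects as JSON in quotes. send_rows: Moves the arm, as the interface text tells. Its arguments: {"type":"object","properties":{"rows":{"type":"string"},"claw":{"type":"number"},"force":{"type":"number"}},"required":["rows"]}

```bash
mkdir -p pics; python3 - <<'E'
from rig import sensors, eyes
import cv2,json
s=sensors.get_state(); print({k:s[k] for k in('time_s','eef_pos','tool_rot','width','force')})
for n in('top','side'):
    im=eyes.camera(n); cv2.imwrite(f'pics/{n}0.png',im[:,:,::-1]); i=eyes.camera_info(n); print(n,i)
E
```

```text
{'time_s': 0.0, 'eef_pos': array([ 172.35246765, -495.23249716,  230.07325366]), 'tool_rot': array([-1.22236022e-03,  9.86019842e-01,  1.66623449e-01, -4.78398133e-05]), 'width': 85.03580696502345, 'force': array([ 0.43513585, -0.45406186, -0.56695901])}
top {'K': array([[470.54183573,   0.        , 317.21384234],
       [  0.        , 470.54183573, 197.28099251],
       [  0.        ,   0.        ,   1.        ]]), 'R': array([[ 0.01353945, -0.99971644,  0.01958903],
       [-0.98768458, -0.01642529, -0.15559363],
       [ 0.15587126, -0.01724113, -0.9876269 ]]), 't': array([ -18.68974645,  621.83306409, 1377.39589605])}
side {'K': array([[401.14790647,   0.        , 317.18918395],
       [  0.        , 401.14790647, 201.22274257],
       [  0.        ,   0.        ,   1.        ]]), 'R': array([[ 0.97596354, -0.2165333 , -0.02466788],
       [-0.13170037, -0.49581402, -0.85838422],
       [ 0.17363808,  0.84100047, -0.51241392]]), 't': array([-599.53245996,  171.72759397, 1341.37485035])}
```

View pics/top0.png

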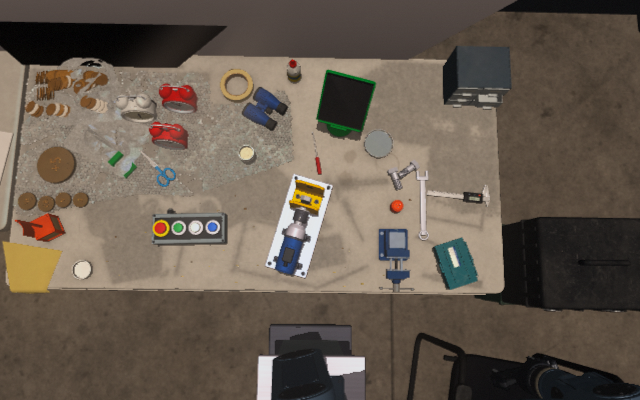

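View pics/side0.png

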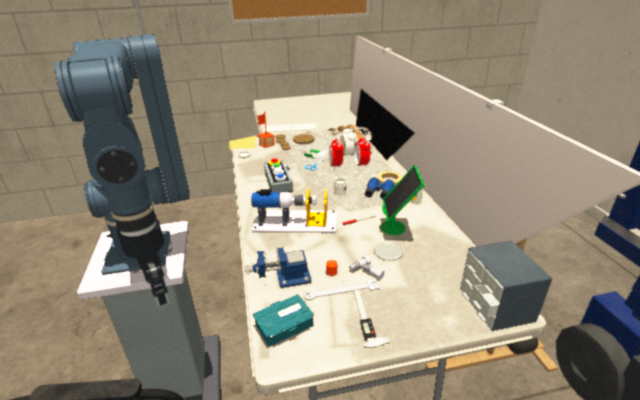

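The top view shows the key row at y≈228: red 161, green 178, white 195 and blue 212 px. The rig is at about (300,226), tilted, with its yellow bracket near (308,197). The side view shows both of them clear of the bystanders. Next I measure them.

```bash
cat > h.py <<'E'
import numpy as np,cv2
from rig import sensors,eyes
def ray(n,u,v,z):
    i=eyes.camera_info(n);R,t=i['R'],i['t'];c=-R.T@t
    d=R.T@np.linalg.solve(i['K'],[u,v,1]);return c+d*(z-c[2])/d[2]
def pix(n,X):
    i=eyes.camera_info(n);p=i['K']@(i['R']@np.asarray(X,float)+i['t']);return p[:2]/p[2]
E
python3 - <<'E'
from h import *
b=cv2.imread('pics/top0.png');hsv=cv2.cvtColor(b,cv2.COLOR_BGR2HSV)
def key(c,lo,hi,r=8):
    m=cv2.inRange(hsv,np.array(lo),np.array(hi));k=np.zeros_like(m);cv2.circle(k,c,r,255,-1)
    ys,xs=np.nonzero(m&k);u,v=xs.mean(),ys.mean();return u,v,len(xs)
for n,c,lo,hi in(('red',(161,228),(0,120,80),(12,255,255)),('green',(178,228),(45,90,50),(85,255,255)),('white',(195,228),(0,0,190),(180,40,255)),('blue',(212,227),(100,110,60),(125,255,255))):
    u,v,k=key(c,lo,hi);print(n,round(u,1),round(v,1),k,ray('top',u,v,74).round(1))
m=cv2.inRange(hsv,np.array((0,0,165)),np.array((180,30,255)));k=np.zeros_like(m);k[170:285,260:340]=255
m&=k;cs=cv2.findContours(m,0,2)[0];c=np.vstack([c for c in cs if cv2.contourArea(c)>60])
P=np.array([ray('top',*q[0],12)[:2] for q in cv2.convexHull(c)],np.float32);r=cv2.minAreaRect(P);print('plate',r)
B=cv2.boxPoints(r);print(B)
for q in B: cv2.circle(b,tuple(int(x) for x in pix('top',[*q,12]).round()),1,(255,0,255),-1)
my=cv2.inRange(hsv,np.array((18,130,90)),np.array((35,255,255)))&k
ys,xs=np.nonzero(my);print('yel',len(xs),xs.mean(),ys.mean())
cv2.imwrite('pics/c1.png',cv2.resize(b[165:285,140:340],None,fx=4,fy=4,interpolation=cv2.INTER_CUBIC))
E
```

```text
red 159.9 227.6 97 [520.4 450.4  74. ]
green 177.7 227.2 61 [522.6 398.8  74. ]
white 195.1 226.9 125 [524.3 348.   74. ]
blue 212.0 226.5 60 [526.1 298.8  74. ]
plate ((542.129638671875, 45.28308868408203), (129.96273803710938, 299.5107421875), 74.28778076171875)
[[380.3727    23.284431]
 [668.6919   -57.824802]
 [703.8866    67.281746]
 [415.56738  148.39098 ]]
yel 475 307.29894736842107 196.09473684210528
```

View pics/c1.png

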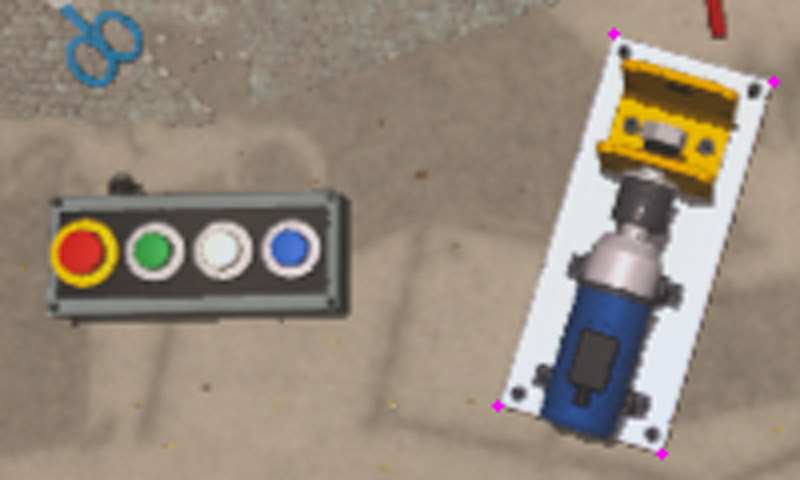

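The keys are about 50 mm apart and the plate measures 130×299.5 mm, as specified. That gives a rig yaw of −15.7° and puts the head near (611, 26, 95). First I roll the tool −145° (so joint 6 stays in range) and shut the fingers.

Call:
send_rows --rows "0 0 0 -7.16; 0 0 0 -7.16; 0 0 0 -7.16; 0 0 0 -7.16; 0 0 0 -7.16; 0 0 0 -7.16; 0 0 0 -7.16; 0 0 0 -7.16; 0 0 0 -7.16; 0 0 0 -7.16" --claw 0 --force 40

```text
time_s: 0.93
eef_pos: [172.4, -495.5, 230.6]
tool_rot: [-0.001, 0.7, 0.714, 0.0]
force: [-0.6, -0.2, -0.8]
width: 0.1
finger_force: 0.0
```

Call:
send_rows --rows "0 0 0 -7.16; 0 0 0 -7.16; 0 0 0 -7.16; 0 0 0 -7.16; 0 0 0 -7.16; 0 0 0 -7.16; 0 0 0 -7.16; 0 0 0 -7.16; 0 0 0 -7.16; 0 0 0 -7.16; 0 0 0 -1.9; 0 0 0 0"

```text
time_s: 1.93
eef_pos: [172.4, -495.5, 230.6]
tool_rot: [-0.0, 0.136, 0.991, 0.001]
force: [-0.5, 0.5, -0.4]
width: 0.0
finger_force: 0.0
```

```bash
cat >> h.py <<'E'
from scipy.spatial.transform import Rotation as Ro
def go(*targets):
    s=sensors.get_state();q=s['tool_rot'];R=Ro.from_quat(np.roll(q,-1)).as_matrix();p=s['eef_pos']
    print('t',s['time_s'],'p',p.round(1),'yaw x',np.degrees(np.arctan2(R[1,0],R[0,0])).round(1),'zdir',R[:,2].round(3),'j',s['joint_pos'].round(2),'w',round(s['width'],1),'F',s['force'].round(1),'ff',s['finger_force'])
    for T in targets: print(T,'cm in tool:',(R.T@(np.array(T)-p)/10).round(2))
E
python3 -c "
from h import *
go([524.3,348,130])"
```

```text
t 1.9333 p [ 172.4 -495.5  230.6] yaw x 164.3 zdir [-0.     0.001 -1.   ] j [-1.36  0.05  0.1   1.62 -0.   -1.09] w 0.0 F [-0.5  0.5 -0.4] ff 0.0
[524.3, 348, 130] cm in tool: [-11.07  90.71  10.16]
```

Call:
send_rows --rows "-0.4 3.2 0 0; -0.4 3.2 0 0; -0.4 3.2 0 0; -0.4 3.2 0 0; -0.4 3.2 0 0; -0.4 3.2 0 0; -0.4 3.2 0 0; -0.4 3.2 0 0; -0.4 3.2 0 0; -0.4 3.2 0 0; -0.4 3.2 0 0; -0.4 3.2 0 0"

```text
time_s: 2.93
eef_pos: [322.8, -137.7, 231.1]
tool_rot: [0.0, 0.138, 0.99, -0.0]
force: [1.3, -1.5, 0.0]
width: 0.1
finger_force: 0.0
```

Call:
send_rows --rows "-0.4 3.2 0 0; -0.4 3.2 0 0; -0.4 3.2 0 0; -0.4 3.2 0 0; -0.4 3.2 0 0; -0.4 3.2 0 0; -0.4 3.2 0 0; -0.4 3.2 0 0; -0.4 3.2 0 0; -0.4 3.2 0 0; -0.4 3.2 0 0; -0.4 3.2 0 0"

```text
time_s: 3.93
eef_pos: [473.1, 219.1, 230.8]
tool_rot: [-0.0, 0.137, 0.991, -0.0]
force: [0.6, 0.4, 0.6]
width: -0.2
finger_force: 0.0
```

Call:
send_rows --rows "-0.4 3.2 0 0; -0.4 3.2 0 0; -0.4 3.2 0 0; -0.3 3.2 0 0; 0 1 0 0; 0 0 0 0; 0 0 0 0"

```text
time_s: 4.52
eef_pos: [524.4, 346.4, 230.3]
tool_rot: [-0.001, 0.137, 0.991, -0.001]
force: [-1.2, -0.8, -0.6]
width: -0.1
finger_force: 0.0
```

```bash
python3 -c "
from h import *
go([524.3,348,90])"
```

```text
t 4.5167 p [524.4 346.4 230.3] yaw x 164.3 zdir [-0.002 -0.001 -1.   ] j [ 0.48  0.33  0.42  1.66 -0.    0.75] w -0.1 F [-1.2 -0.8 -0.6] ff 0.0
[524.3, 348, 90] cm in tool: [ 0.04  0.18 14.03]
```

Call:
send_rows --rows "0 0.15 3 0; 0 0 3 0; 0 0 3 0; 0 0 2.5 0; 0 0 2 0; 0 0 1 0; 0 0 0 0; 0 0 0 0"

```text
time_s: 5.18
eef_pos: [525.0, 346.8, 86.7]
tool_rot: [-0.0, 0.137, 0.991, -0.0]
force: [0.6, 0.2, -0.9]
width: -0.3
finger_force: 0.0
```

```bash
python3 - <<'E'
from h import *
go([524.3,348,74])
a=eyes.camera('top')[:,:,::-1][195:260,130:250];b=eyes.camera('side')[:,:,::-1][145:205,230:340]
cv2.imwrite('pics/c2.png',np.vstack([cv2.resize(x,(600,300),interpolation=cv2.INTER_CUBIC) for x in(a,b)]))
E
```

```text
t 5.1833 p [525.  346.8  86.7] yaw x 164.2 zdir [-0. -0. -1.] j [ 0.48  0.33  0.14  1.38 -0.    0.75] w -0.3 F [ 0.6  0.2 -0.9] ff 0.0
[524.3, 348, 74] cm in tool: [0.1  0.1  1.27]
```

View pics/c2.png

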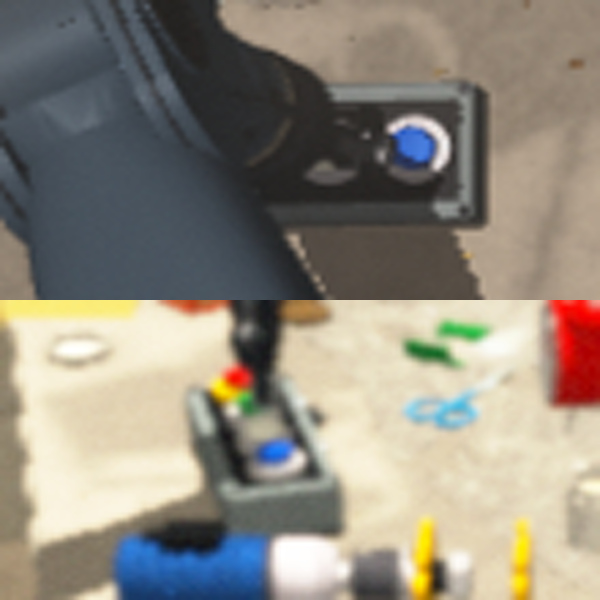

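In the top crop the shut fingers stand over the white key, left of blue at (415,145). The side crop agrees. Pressing.

Call:
send_rows --rows "0 0 0.8 0; 0 0 0.5 0; 0 0 0.3 0; 0 0 0.2 0; 0 0 0 0; 0 0 0 0"

```text
time_s: 5.78
eef_pos: [526.1, 348.1, 69.4]
tool_rot: [0.001, 0.137, 0.991, 0.001]
force: [2.2, -0.3, 4.7]
width: 0.2
finger_force: 2.0
```

Call:
send_rows --rows "0 0 0.2 0; 0 0 0.1 0; 0 0 0.1 0; 0 0 0 0; 0 0 0 0"

```text
time_s: 6.2
eef_pos: [526.2, 348.2, 67.9]
tool_rot: [0.002, 0.137, 0.991, 0.001]
force: [-2.4, -1.3, 13.5]
width: -0.1
finger_force: 6.5
```

White bottomed at 13.5 N. Next is blue, with a shift of (−1.5, −4.7) cm in tool axes.

Call:
send_rows --rows "0 0 -2 0; 0 0 -2 0; -0.5 -1.5 0 0; -0.5 -1.6 0 0; -0.5 -1.6 0 0; 0 0 0 0; 0 0 1.5 0; 0 0 1 0; 0 0 0.5 0; 0 0 0.5 0; 0 0 0.5 0; 0 0 0 0"

```text
time_s: 7.2
eef_pos: [525.5, 298.1, 67.9]
tool_rot: [-0.001, 0.136, 0.991, -0.001]
force: [-7.8, -4.2, 16.9]
width: 0.1
finger_force: 8.7
```

Call:
send_rows --rows "0 0 0 0; 0 0 0 0"

```text
time_s: 7.37
eef_pos: [525.5, 298.1, 67.9]
tool_rot: [-0.001, 0.136, 0.991, -0.001]
force: [-7.5, -4.0, 16.4]
width: -0.0
finger_force: 8.1
```

Blue is down too. Green is a shift of (+3.0, +9.5) cm.

Call:
send_rows --rows "0 0 -2 0; 0 0 -2 0; 0.6 1.9 0 0; 0.6 1.9 0 0; 0.6 1.9 0 0; 0.6 1.9 0 0; 0.6 1.9 0 0; 0 0 0 0; 0 0 1.5 0; 0 0 1 0; 0 0 0.5 0; 0 0 0.5 0"

```text
time_s: 8.37
eef_pos: [522.7, 397.4, 68.9]
tool_rot: [-0.001, 0.137, 0.991, -0.0]
force: [-3.3, -0.4, 6.0]
width: -0.0
finger_force: 2.9
```

Call:
send_rows --rows "0 0 0.3 0; 0 0 0.2 0; 0 0 0 0; 0 0 0 0"

```text
time_s: 8.7
eef_pos: [522.7, 397.5, 67.9]
tool_rot: [-0.0, 0.137, 0.991, 0.0]
force: [-6.1, -3.3, 13.3]
width: -0.2
finger_force: 6.5
```

Call:
send_rows --rows "0 0 -3 0; 0 0 -4 0; 0 0 -4 0; 0 0 -4 0; 0 0 0 0; 0 0 0 0" --claw 1

```text
time_s: 9.2
eef_pos: [525.8, 398.6, 219.2]
tool_rot: [0.003, 0.137, 0.991, 0.003]
force: [0.0, -0.7, -0.5]
width: 72.1
finger_force: 0.0
```

```bash
python3 - <<'E'
from h import *
c=np.array([542.13,45.28]);y=np.arctan2(-81.1,288.3);d=np.array([np.cos(y),np.sin(y)]);n=np.array([-d[1],d[0]])
g=c+77.5*d;print(np.degrees(y),g)
go([*g,217],[*g,73])
P=lambda x,yy,z:[*(c+x*d+yy*n),z]
a=eyes.camera('top')[:,:,::-1];b=eyes.camera('side')[:,:,::-1]
out=[]
for nm,im in(('top',a),('side',b)):
    u,v=pix(nm,P(71.5,0,95)).astype(int);k=5 if nm=='top' else 8
    w=400//k//2
    o=cv2.resize(im[v-w:v+w,u-w:u+w],(400,400),interpolation=cv2.INTER_CUBIC)
    for x in(45,53,108,116):
        for yy in(-45,45):
            q=(pix(nm,P(x,yy,125))-[u-w,v-w]+.5)*k;cv2.circle(o,tuple(int(t) for t in q),2,(255,0,255),-1)
    for x in(65,78):
        q=(pix(nm,P(x,0,111))-[u-w,v-w]+.5)*k;cv2.circle(o,tuple(int(t) for t in q),2,(0,255,0),-1)
    out.append(o)
cv2.imwrite('pics/c3.png',np.hstack(out))
E
```

```text
-15.711515423283481 [616.73439394  24.29347087]
t 9.2 p [525.8 398.6 219.2] yaw x 164.2 zdir [ 0.008  0.004 -1.   ] j [ 0.55  0.4   0.49  1.65 -0.    0.82] w 72.1 F [ 0.  -0.7 -0.5] ff 0.0
[np.float64(616.7343939391881), np.float64(24.293470868997044), 217] cm in tool: [-18.91 -33.55   0.13]
[np.float64(616.7343939391881), np.float64(24.293470868997044), 73] cm in tool: [-18.82 -33.64  14.52]
```

View pics/c3.png

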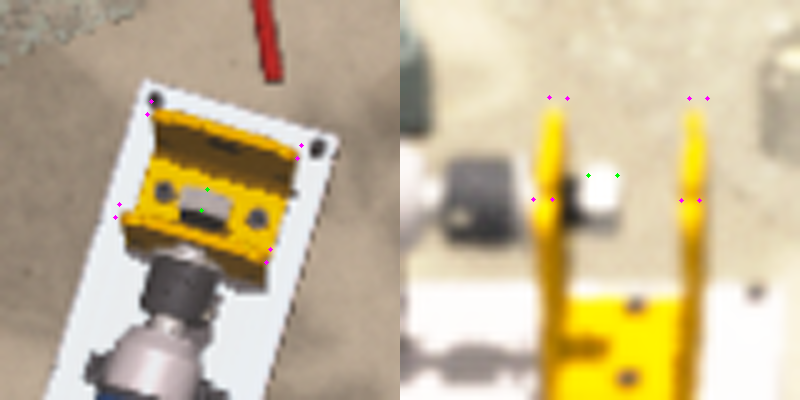

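The predicted bracket corners (magenta) sit about 1–2 px beyond the real ones. The head's light top is at about (206,205) in the crop, against a prediction of (204,200). I shift my target 2.5 mm toward the robot and move above the gap.

Call:
send_rows --rows "-1.5 -2.8 0 0; -1.5 -2.8 0 0; -1.5 -2.8 0 0; -1.5 -2.8 0 0; -1.5 -2.8 0 0; -1.5 -2.8 0 0; -1.5 -2.8 0 0; -1.5 -2.8 0 0; -1.5 -2.8 0 0; -1.5 -2.8 0 0; -1.5 -2.8 0 0; -2.1 -2.8 0 0" --claw 1

```text
time_s: 10.3
eef_pos: [609.8, 22.8, 211.4]
tool_rot: [-0.003, 0.137, 0.991, -0.0]
force: [-0.2, 0.2, 0.2]
width: 85.2
finger_force: 0.0
```

Call:
send_rows --rows "0 0 0 0; 0 0 0 0; 0 0 0 0; 0 0 0 0"

```text
time_s: 10.63
eef_pos: [610.8, 25.1, 213.0]
tool_rot: [-0.001, 0.136, 0.991, 0.0]
force: [0.3, 0.2, 0.1]
width: 85.3
finger_force: 0.0
```

```bash
python3 -c "
from h import *
go([614.3,25,130],[614.3,25,73])"
```

```text
t 10.6333 p [610.8  25.1 213. ] yaw x 164.3 zdir [-0.003  0.001 -1.   ] j [-0.07  0.28  0.32  1.62  0.    0.2 ] w 85.3 F [0.3 0.2 0.1] ff 0.0
[614.3, 25, 130] cm in tool: [-0.36  0.08  8.3 ]
[614.3, 25, 73] cm in tool: [-0.38  0.09 14.  ]
```

Call:
send_rows --rows "-0.3 0 2.5 0; 0 0 2.5 0; 0 0 2 0; 0 0 1 0; 0 0 0 0; 0 0 0 0; 0 0 0 0"

```text
time_s: 11.22
eef_pos: [615.4, 23.8, 136.0]
tool_rot: [0.001, 0.136, 0.991, 0.0]
force: [0.4, 0.8, 0.3]
width: 85.4
finger_force: 0.0
```

```bash
python3 - <<'E'
from h import *
go([614.3,25,73])
a=eyes.camera('top')[:,:,::-1][160:235,265:365];b=eyes.camera('side')[:,:,::-1][165:240,270:370]
cv2.imwrite('pics/c4.png',np.hstack([cv2.resize(x,None,fx=4,fy=4,interpolation=cv2.INTER_CUBIC) for x in(a,b)]))
E
```

```text
t 11.2167 p [615.4  23.8 136. ] yaw x 164.3 zdir [ 0.002 -0.    -1.   ] j [-0.07  0.28  0.17  1.46  0.    0.2 ] w 85.4 F [0.4 0.8 0.3] ff 0.0
[614.3, 25, 73] cm in tool: [0.16 0.08 6.3 ]
```

View pics/c4.png

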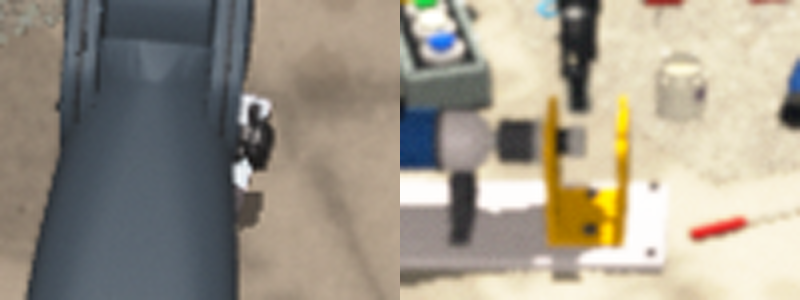

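In the side crop the finger, at columns 570–590, is between the plates (550 and 622) and above the head (575). Descending.

Call:
send_rows --rows "0.1 0.1 1 0; 0 0 1 0; 0 0 1 0; 0 0 0.8 0; 0 0 0.5 0; 0 0 0 0; 0 0 0 0"

```text
time_s: 11.9
eef_pos: [613.4, 24.5, 90.4]
tool_rot: [-0.001, 0.137, 0.991, -0.0]
force: [-0.4, 0.3, -0.3]
width: 85.5
finger_force: 0.0
```

Call:
send_rows --rows "0 0 0.8 0; 0 0 0.7 0; 0 0 0.4 0; 0 0 0 0; 0 0 0 0; 0 0 0 0"

```text
time_s: 12.4
eef_pos: [614.0, 24.5, 72.4]
tool_rot: [0.0, 0.137, 0.991, 0.0]
force: [0.2, 0.6, 0.2]
width: 85.5
finger_force: 0.0
```

```bash
python3 - <<'E'
from h import *
go([614.3,25,73])
b=eyes.camera('side')[:,:,::-1][165:240,270:370]
cv2.imwrite('pics/c5.png',cv2.resize(b,None,fx=6,fy=6,interpolation=cv2.INTER_CUBIC))
E
```

```text
t 12.4 p [614.   24.5  72.4] yaw x 164.3 zdir [ 0.  0. -1.] j [-0.07  0.3   0.07  1.34  0.    0.21] w 85.5 F [0.2 0.6 0.2] ff 0.0
[614.3, 25, 73] cm in tool: [-0.01  0.05 -0.06]
```

View pics/c5.png

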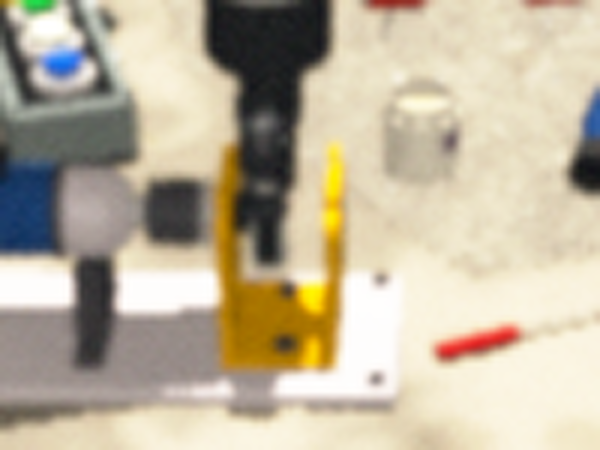

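The finger is in the gap at (267,230), clear of both plates (230 and 335), with no contact force. Closing.

Call:
send_rows --rows "0 0 0 0; 0 0 0 0; 0 0 0 0; 0 0 0 0; 0 0 0 0; 0 0 0 0; 0 0 0 0; 0 0 0 0; 0 0 0 0; 0 0 0 0; 0 0 0 0; 0 0 0 0" --claw 0 --force 80

```text
time_s: 13.45
eef_pos: [613.9, 23.7, 72.7]
tool_rot: [0.0, 0.137, 0.991, -0.001]
force: [-2.5, -4.6, 3.5]
width: 29.9
finger_force: 78.9
```

Call:
send_rows --rows "0 0 0 0; 0 0 0 0; 0 0 0 0; 0 0 0 0; 0 0 0 0; 0 0 0 0; 0 0 0 0; 0 0 0 0; 0 0 0 0; 0 0 0 0; 0 0 0 0; 0 0 0 0"

```text
time_s: 14.45
eef_pos: [613.9, 23.7, 72.7]
tool_rot: [0.0, 0.137, 0.991, -0.001]
force: [-2.2, -4.6, 4.2]
width: 30.0
finger_force: 78.9
```

```bash
python3 -c "
from h import *
go();print(sensors.get_state()['torque'])"
```

```text
t 14.45 p [613.9  23.7  72.7] yaw x 164.3 zdir [-0.    -0.002 -1.   ] j [-0.07  0.3   0.07  1.34 -0.    0.21] w 30.0 F [-2.2 -4.6  4.2] ff 78.8770604878664
[-0.87553043  0.43568486  0.04150763]
```

The width is 30 mm, so the jaws are on two flats. I wait for the rundown and watch for the torque step at the stall.

Call:
send_rows --rows "0 0 0 0; 0 0 0 0; 0 0 0 0; 0 0 0 0; 0 0 0 0; 0 0 0 0; 0 0 0 0; 0 0 0 0; 0 0 0 0; 0 0 0 0; 0 0 0 0; 0 0 0 0"

```text
time_s: 15.45
eef_pos: [613.9, 23.6, 72.7]
tool_rot: [0.0, 0.137, 0.991, -0.001]
force: [-2.9, -4.8, 3.0]
width: 29.9
finger_force: 78.9
```

Call:
send_rows --rows "0 0 0 0; 0 0 0 0; 0 0 0 0; 0 0 0 0; 0 0 0 0; 0 0 0 0; 0 0 0 0; 0 0 0 0; 0 0 0 0; 0 0 0 0; 0 0 0 0; 0 0 0 0"

```text
time_s: 16.45
eef_pos: [613.9, 23.6, 72.7]
tool_rot: [0.0, 0.137, 0.991, -0.001]
force: [-2.0, -6.0, 2.8]
width: 30.1
finger_force: 78.9
```

Call:
send_rows --rows "0 0 0 0; 0 0 0 0; 0 0 0 0; 0 0 0 0; 0 0 0 0; 0 0 0 0; 0 0 0 0; 0 0 0 0; 0 0 0 0; 0 0 0 0; 0 0 0 0; 0 0 0 0"

```text
time_s: 17.45
eef_pos: [613.9, 23.7, 72.7]
tool_rot: [0.0, 0.137, 0.991, -0.001]
force: [-1.8, -5.6, 4.4]
width: 30.0
finger_force: 79.8
```

Call:
send_rows --rows "0 0 0 0; 0 0 0 0; 0 0 0 0; 0 0 0 0; 0 0 0 0; 0 0 0 0; 0 0 0 0; 0 0 0 0; 0 0 0 0; 0 0 0 0; 0 0 0 0; 0 0 0 0"

```text
time_s: 18.45
eef_pos: [613.9, 23.7, 72.7]
tool_rot: [0.0, 0.137, 0.991, -0.001]
force: [-1.8, -4.6, 3.7]
width: 29.8
finger_force: 79.8
```

Call:
send_rows --rows "0 0 0 0; 0 0 0 0; 0 0 0 0; 0 0 0 0; 0 0 0 0; 0 0 0 0; 0 0 0 0; 0 0 0 0; 0 0 0 0; 0 0 0 0; 0 0 0 0; 0 0 0 0"

```text
time_s: 19.45
eef_pos: [613.9, 23.6, 72.7]
tool_rot: [0.0, 0.137, 0.991, -0.001]
force: [-2.8, -4.5, 3.7]
width: 30.3
finger_force: 79.8
```

Call:
send_rows --rows "0 0 0 0; 0 0 0 0; 0 0 0 0; 0 0 0 0; 0 0 0 0; 0 0 0 0; 0 0 0 0; 0 0 0 0; 0 0 0 0; 0 0 0 0; 0 0 0 0; 0 0 0 0"

```text
time_s: 20.45
eef_pos: [613.9, 23.7, 72.7]
tool_rot: [0.0, 0.137, 0.991, -0.001]
force: [-2.3, -5.1, 4.0]
width: 30.0
finger_force: 79.8
```

```bash
python3 - <<'E'
from h import *
go();print(sensors.get_state()['torque'])
f=[eyes.camera('side')[:,:,::-1].astype(int)[190:215,285:315] for _ in range(6)]
print([abs(f[i]-f[0]).mean().round(2) for i in range(6)],[abs(f[i]-f[0]).max() for i in range(6)])
cv2.imwrite('pics/c6.png',cv2.resize(eyes.camera('side')[:,:,::-1][165:240,270:370],None,fx=6,fy=6))
E
```

```text
t 20.45 p [613.9  23.7  72.7] yaw x 164.3 zdir [-0.    -0.001 -1.   ] j [-0.07  0.3   0.07  1.34 -0.    0.21] w 30.0 F [-2.3 -5.1  4. ] ff 79.80006381869316
[-0.79166016  0.40571957  0.0018002 ]
[np.float64(0.0), np.float64(1.84), np.float64(1.84), np.float64(1.87), np.float64(1.87), np.float64(1.77)] [np.int64(0), np.int64(12), np.int64(11), np.int64(14), np.int64(10), np.int64(11)]
```

The finger force stepped from 78.9 to 79.8 N at about 17 s, and the torque about the bolt axis changed by about 0.09 N m. Both fit a stall, and successive frames differ only by noise. I hold a bit longer, then hand in.

Call:
send_rows --rows "0 0 0 0; 0 0 0 0; 0 0 0 0; 0 0 0 0; 0 0 0 0; 0 0 0 0; 0 0 0 0; 0 0 0 0; 0 0 0 0; 0 0 0 0; 0 0 0 0; 0 0 0 0"

```text
time_s: 21.8
eef_pos: [613.9, 23.7, 72.7]
tool_rot: [0.0, 0.137, 0.991, -0.001]
force: [-2.1, -5.6, 3.7]
width: 29.8
finger_force: 79.8
```

Call:
send_rows --rows "0 0 0 0; 0 0 0 0; 0 0 0 0; 0 0 0 0; 0 0 0 0; 0 0 0 0; 0 0 0 0; 0 0 0 0; 0 0 0 0; 0 0 0 0; 0 0 0 0; 0 0 0 0"

```text
time_s: 22.8
eef_pos: [613.9, 23.7, 72.7]
tool_rot: [0.0, 0.137, 0.991, -0.001]
force: [-2.0, -5.6, 3.4]
width: 30.2
finger_force: 79.8
```

```bash
python3 -c "
from rig import order
print(order.job_done())"
```

```text
the job is handed in; nothing more can be done
None
```

I pressed white, blue and green in order, gripped the bolt head on two flats at about 80 N, and handed the job in at 22.8 s still holding it; a force and torque step at about 17 s points to the runner stalling with the nut home, but the hand-in returned no verdict.

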